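# Seal a tea tin in the stall's bench screw press

### The job

Push the press's tray fully home so that the tin on it stands under the spindle, then wind the crank clockwise (seen from above) until the presser foot meets the lid, and from that first touch wind one quarter of a turn more and no further. Let go and leave the tin clamped like that for its seal to set, without pushing the other things on the counter about.

Things in the scene. Friction and masses are not known exactly. Their poses are not given: they have to be found in the camera images.
- press: Grey bench screw press bolted down: base 130 x 270 x 20 mm, column at its -y end, arm at 181 to 219 mm height over the spindle. Origin: on the counter under the spindle axis; z up; its +y points along the tray's way out. The foot starts 8 to 38 mm above the lid, not told. Free winding takes about 11 N at the grip while it moves (a holding hand feels 4 to 6 N at rest); the screw stays where it is left.
- crank_axis (a point): Point on the crank's vertical axis at the middle height of its grip (264 mm over the counter). One turn clockwise from above lowers the foot by 30 mm; the crank keeps its height.
- press_nose (a point): Underside of the press arm's nose on the spindle axis (175 mm up). Under it hangs the presser foot, a steel disc 48 mm wide, sprung in the spindle: it stays put until 80 N, then yields 6 N per mm. So at first touch the crank's resistance steps up by about 6 N at the grip, and grows about 3 N more in the next quarter turn. Over 160 N (about 0.4 turn past touch) the tin buckles.
- crank_grip (a point): Middle height of the crank's upright round wooden grip, 22 mm diameter, 235 to 282 mm over the counter, spinning freely on its pin. It stands 65 mm from the axis at the end of a flat bar 20 mm wide with its top at 232 mm; the hub at the axis is 36 mm wide, top at 237 mm. Starts at any angle.
- tray_handle (a point): Middle height of the black upright round post on the tray's outer end, 20 mm diameter, graspable from 42 to 87 mm over the counter; this point is at 68 mm. It is 145 mm from the nest's centre along the press's +y.
- tray: Sliding aluminium tray, 98 mm wide, top at 34 mm over the counter. Origin: underside of the plate (22 mm over the counter) at the nest's centre. Fully home, against its stop, this origin lies on the spindle axis; pulled out it lies up to 90 mm along the press's +y. It slides stiffly, about 3 N, and stays where it is left.
- tin: Round metal tea tin, 67 mm diameter, 70 mm tall with its press-on lid, about 0.3 kg, standing loose in the tray's nest (low lips 8 mm high). Origin: centre of its underside, z up.
- cup: Bystander: paper cup, 76 mm wide, 95 mm tall. Origin: centre of its underside.
- syrup: Bystander: amber bottle, 60 mm wide, 160 mm tall. Origin: centre of its underside.
- muffin: Bystander: muffin, 76 mm wide, 68 mm tall. Origin: centre of its underside.
Mind the look-alikes: they are no part of the job. Leave any blue or orange look-alike of the tin alone.

How it is judged:
By the outcome, as a careful person would: the job done as asked, in the order asked, and still so for the second after the job is handed in, with the robot touching nothing.
It also fails if it takes over 64 s, if anything falls off the work surface, if the arm or the gripper's body presses on something with over 40 N, if the wrist force passes 120 N, or if a joint passes its speed limit or range.

### The arm

A 6-joint arm with a two-finger parallel gripper is mounted at the origin on the work surface. World frame = base frame: x ahead of the robot, y to its left, z up, the work surface at z = 0. Lengths are in m, angles in degrees, forces in N, time in s.
With the tool pointing down it reaches from about 0.375 to 0.9 m from the base axis. Payload 3.1 kg.
Tool frame: the origin (TCP) lies at the very end of the fingers, on their centre line; the grasp point (between the pads) lies 19 mm behind it (grip_point_offset is the distance from the TCP to the grasp point, in m); y points along the fingers, x is the direction in which the jaws open and shut, and the axes are right-handed (so a half turn about y gives the same grasp; the last joint's range is limited). The gripper opens to 87 mm and grips with 3 to 60 N. Pads are 19 mm wide; open, the fingers measure 117 mm over their backs; the gripper's body (75 mm by 190 mm) begins 51 mm behind the grasp point.
Start: joints at [63.34, 30.224, 82.088, -0, 67.689, -10.227], TCP at [0.177, 0.599, 0.223] pointing down, gripper open.
Joint ranges: [-176.69, 176.69], [-43.24, 126.21], [12.49, 139.97], [-82, 262], [0, 151.66], [-163.58, 163.58]. Speed limits (degrees/s): [159.86, 159.86, 180, 180, 180, 180].

### API

Orientations are given as a 3x3 rotation matrix whose columns are the frame's x, y, z axes.
In Python, from rig import * gives the robot as it stands.
- The arm moves only by the tool send_rows, never from a script. Its argument "moves" is text: rows parted by semicolons, each of 5 numbers parted by spaces: the finger opening in mm, from 0 to 87, then the shift along the tool's x, y, z in mm, then the turn about the tool's y in degrees. In form: fingers dx dy dz yaw; .... A call has 1 to 20 rows; each row shifts and turns the commanded pose from where the row before left it, along the tool's axes as they then stand; what a row does not reach is not made up. A row lasts 1/12 s, in which the tool goes at most 41.7 mm and 7.16 degrees, less where a joint would pass 70% of its speed; a pose out of reach is approached as far as the arm can. A call is refused whole if a number of a shift passes 41.7 or a number of a turn 7.16, either way. A call with a gripper value outside its range is refused whole. The fingers move at their own pace and stop on an object; the grip force is fixed at half the most. Time passes only in rows, so rows that do not move let the fingers close. It gives the time, the measured TCP pose, the force and the opening at its end, in the units of the state.
- read_state(): the state, without advancing time (a new reading comes with each control period).
- capture(name): name is "scene" or "top" or "wrist"; returns a dict with "image" (384x512x3 uint8, blue, green, red), "z_map" (384x512 float32, m along the optical axis (not along the pixel's ray), 0 where there is no reading), "mtx" (3x3 intrinsics, pixels), "origin" and "rotation" of the camera in the world; the wrist camera has in their place "tool_from_camera" (4x4, takes a point from camera to tool coordinates, whose origin is the TCP and whose axes are the tool frame's). Camera axes: x right, y up, looking along -z (the intrinsics and any distortion apply to the point x, -y, -z); pixel columns grow to the right and rows downward; lengths in m; the calibration is good to about 2 mm. A picture is of the moment at which its call begins: read the wrist's pose just before it.
- hand_in(): hands the job in, once; it reports no verdict.
Trained networks look in a picture, given as the dict that the camera call returned (one of the last four; its "shot" number tells which), for a name from the list of things; names that differ only in an ending like _2 or _b are one class to them, and where a whole thing is asked for, a point or a joint stands for the part that bears it (a point fixed in the world has none). Each returns a list of dicts, best first, with "p" (0 to 1); they miss things now and then, are a little off and sometimes report something else, mostly with a low value. They report only what shows in the picture. A call takes as long as a camera call. They do not tell look-alikes from the thing itself.
- search_frame(picture, name): "bbox" ([left, top, right, bottom] in pixels, round what is visible of it).
- masks_of(picture, name): "region" (384x512 bool, what is visible of it) and "bbox" ([left, top, right, bottom] in pixels, round what is visible of it).
- mark_of(picture, name): "pixel" ([row, column] in pixels: a listed point, or the origin of a listed thing).
The state is a dict: "time_s": time; "joint_positions": joint angles; "qvel": joint speeds; "tau": joint torques, N m; "position": TCP position; "tcp_rot": TCP orientation; "force": force on the tool from outside, world axes, zero at the start; "moment": the same for the moment, N m; "opening": opening from 0.0 (shut) to 1.0 (fully open).
Only numpy, scipy, OpenCV 4.12 (cv2) and the standard library are available. Lean on these libraries where they do the work, as an engineer would, in place of code of your own. Each camera call takes 0.05 s, during which the arm holds its last target. There are 200 camera calls.

## Working session

There is one attempt and no reset: what is moved stays moved. The work goes in short steps, Python scripts to look and compute and a tool call to move; the robot and the scene stay as the last step left them, time stands still between calls to the robot, and variables do not carry over. Pictures are saved under pics/ and viewed, about 8 in all and at most 12, crops included, and the job is handed in when it is done.

Besides the shell and the picture viewer there is one more tool, called after "Call:" as name(argument=value, ...) on one line, values as JSON. send_rows: Moves the arm, as the interface text tells. Its arguments: {"type":"object","properties":{"moves":{"type":"string"}},"required":["moves"]}

```bash
ls; mkdir -p pics; cat > h.py <<'E'
from rig import *
import numpy as np, cv2
def w(c,px,z=None):
    r,cc=px; K=c["mtx"]
    d=c["z_map"][int(round(r)),int(round(cc))] if z is None else 1
    v=np.array([(cc-K[0,2])/K[0,0],-(r-K[1,2])/K[1,1],-1.0])
    R=np.array(c["rotation"]);o=np.array(c["origin"])
    g=R@v
    return o+g*(d if z is None else (z-o[2])/g[2])
E
python3 - <<'E'
from h import *
s=read_state(); print(s)
for n in("scene","top"):
    c=capture(n); cv2.imwrite(f"pics/{n}0.png",c["image"]); print(n,c["origin"],c["mtx"][0,0],[k for k in c])
    for t,z in(("crank_axis",.264),("crank_grip",.2585),("tray_handle",.068),("press_nose",.175),("press",0),("tin",.034),("cup",0),("syrup",0),("muffin",0),("tray",.022)):
        for m in mark_of(c,t)[:3]: print(t,round(m["p"],2),np.round(m["pixel"]),"plane",w(c,m["pixel"],z).round(3),"depth",w(c,m["pixel"]).round(3))
E
```

```text
pics
{'time_s': 0.0, 'joint_positions': array([ 6.33426533e+01,  3.02781150e+01,  8.21595949e+01, -1.43593021e-03,
        6.76874286e+01, -1.02258194e+01]), 'qvel': array([-0.08412229,  0.0323915 ,  0.02658363, -0.05481171, -0.06017426,
        0.02770299]), 'tau': array([ 2.44456078e-04, -4.40045571e+01, -1.76590705e+01,  6.32399297e-02,
        5.83546737e-02, -1.67130252e-04]), 'position': array([0.17641213, 0.59879895, 0.22156294]), 'tcp_rot': array([[ 2.82859098e-01, -9.59173306e-04, -9.59160993e-01],
       [ 9.59159055e-01, -1.96232332e-03,  2.82860488e-01],
       [-2.15349621e-03, -9.99997615e-01,  3.64938760e-04]]), 'force': array([-0.10679528,  0.0493758 , -0.09064663]), 'moment': array([0.04248501, 0.00342114, 0.00247842]), 'opening': 1.0009713670001796}
scene [ 0.99702519 -0.57914379  1.11090881] 428.56690941590745 ['image', 'z_map', 'mtx', 'origin', 'rotation', 'shot']
crank_axis 0.93 [160. 263.] plane [ 0.55  -0.001  0.264] depth [0.431 0.153 0.039]
crank_axis 0.5 [218. 262.] plane [ 0.655 -0.144  0.264] depth [ 0.559 -0.022  0.025]
crank_grip 0.88 [165. 236.] plane [
[... 1604 characters left out ...]
.06   0.285]
press_nose 0.62 [197. 259.] plane [ 0.543 -0.007  0.175] depth [ 0.538 -0.008  0.239]
tin 0.78 [251. 202.] plane [0.393 0.162 0.034] depth [0.396 0.156 0.072]
tin 0.76 [149. 253.] plane [0.7   0.016 0.034] depth [0.692 0.015 0.071]
tin 0.74 [194. 236.] plane [0.564 0.066 0.034] depth [0.558 0.06  0.105]
cup 0.66 [208. 127.] plane [0.521 0.404 0.   ] depth [0.517 0.379 0.068]
cup 0.21 [182. 188.] plane [0.604 0.218 0.   ] depth [0.593 0.199 0.091]
syrup 0.55 [161. 388.] plane [ 0.668 -0.395  0.   ] depth [ 0.653 -0.368  0.087]
muffin 0.58 [210. 387.] plane [ 0.518 -0.389  0.   ] depth [ 0.516 -0.37   0.061]
tray 0.92 [197. 239.] plane [0.556 0.057 0.022] depth [0.55  0.051 0.104]
```

```bash
python3 - <<'E'
import cv2,numpy as np
a=cv2.imread("pics/scene0.png");b=cv2.imread("pics/top0.png")
cv2.imwrite("pics/crop0.png",np.hstack([cv2.resize(a[90:290,170:370],(400,400)),cv2.resize(b[100:300,120:320],(400,400))]))
E
```

```text
(no output)
```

View pics/top0.png

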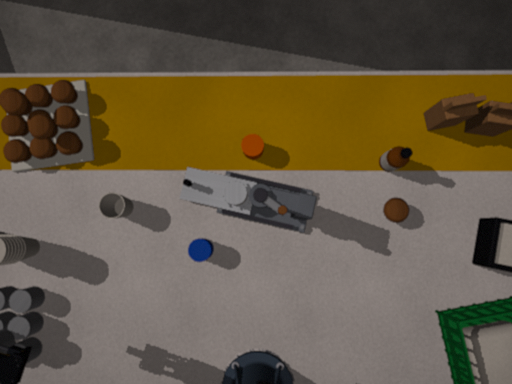

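View pics/crop0.png

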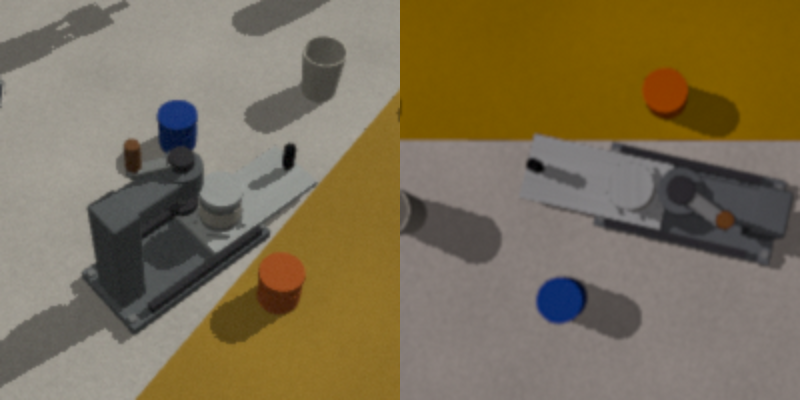

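The top view shows the tray post at px (187,182), the hub at (259,193) and the grip at (282,210). The orange and blue look-alikes are at (253,146) and (200,250), clear of the press. Next I refine these points with depth.

```bash
cat >> h.py <<'E'
def cloud(c):
    K=c["mtx"];z=c["z_map"];r,q=np.mgrid[:384,:512]
    v=np.stack([(q-K[0,2])/K[0,0],-(r-K[1,2])/K[1,1],-np.ones(z.shape)],-1)*z[...,None]
    p=v@np.array(c["rotation"]).T+np.array(c["origin"]); p[z==0]=9
    return p
def near(p,xy,rad,z0,z1):
    m=(np.hypot(p[...,0]-xy[0],p[...,1]-xy[1])<rad)&(p[...,2]>z0)&(p[...,2]<z1)
    return p[m]
def mid(q): 
    return (q.min(0)/2+q.max(0)/2).round(4) if len(q) else None
E
python3 - <<'E'
from h import *
for n in("top","scene"):
    p=cloud(capture(n))
    for t,xy,r,a,b in(("hub",(.548,-.006),.03,.234,.245),("grip",(.503,-.06),.025,.27,.295),("post",(.6,.203),.025,.075,.1),("postall",(.6,.203),.025,.045,.1),("tinlid",(.56,.06),.05,.095,.115)):
        q=near(p,xy,r,a,b); print(n,t,len(q),mid(q),np.median(q,0).round(4) if len(q) else "")
    # base outline angle
    q=near(p,(.54,-.05),.3,.028,.045); rct=cv2.minAreaRect(q[:,:2].astype(np.float32)); print("tray",len(q),rct)
E
```

```text
top hub 165 [ 0.5429 -0.0107  0.2381] [ 0.544  -0.0095  0.2376]
top grip 69 [ 0.5059 -0.0624  0.2809] [ 0.5057 -0.0612  0.2828]
top post 42 [0.5923 0.2044 0.083 ] [0.5924 0.2036 0.0873]
top postall 54 [0.5919 0.2044 0.0716] [0.5916 0.2014 0.0866]
top tinlid 448 [0.5617 0.0638 0.1035] [0.5601 0.0626 0.1046]
tray 2407 ((0.5500061511993408, 0.04781395196914673), (0.276995450258255, 0.3525904417037964), 17.4819393157959)
scene hub 120 [ 0.5463 -0.0103  0.2379] [ 0.5469 -0.0106  0.2377]
scene grip 67 [ 0.5081 -0.0621  0.2782] [ 0.5099 -0.0644  0.2821]
scene post 37 [0.5942 0.2043 0.0833] [0.5954 0.2009 0.087 ]
scene postall 76 [0.5937 0.2036 0.069 ] [0.5965 0.1996 0.074 ]
scene tinlid 343 [0.5624 0.0643 0.1033] [0.5646 0.061  0.105 ]
tray 1823 ((0.5542802810668945, 0.041765257716178894), (0.3125399947166443, 0.34973329305648804), 26.011123657226562)
```

Call:
send_rows(moves="87 -17.4 0 -34.1 0;87 -17.4 0 -34.1 0;87 -17.4 0 -34.1 0;87 -17.4 0 -34.1 0;87 -17.4 0 -34.1 0;87 -17.4 0 -34.1 0;87 -17.4 0 -34.1 0;87 -17.4 0 -34.1 0;87 -17.4 0 -34.1 0;87 -17.4 0 -34.1 0;87 -17.4 0 -34.1 0;87 -17.4 0 -34.1 0;87 -17.4 0 -34.1 0;87 -17.4 0 -34.1 0;87 -17.4 0 -34.1 0")

```text
time_s: 2.45
position: [0.5948, 0.2029, 0.2227]
tcp_rot: [[0.283, 0.0, -0.959], [0.959, 0.0, 0.283], [0.0, -1.0, -0.0]]
force: [0.7, 0.4, 0.0]
opening: 0.997
```

Call:
send_rows(moves="87 0 0 0 -6.7;87 0 0 0 -6.7;87 0 0 0 -6.7;87 0 0 0 -6.7;87 0 0 0 -6.7;87 0 0 0 -6.7;87 0 0 0 -6.7;87 0 0 0 -6.7;87 0 0 0 -6.7;87 0 0 0 -6.7;87 0 0 0 -6.7;87 0 0 0 -6.7;87 0 0 0 -6.7;87 0 0 0 -6.7;87 0 0 0 0;87 0 0 0 0")

```text
time_s: 3.78
position: [0.5935, 0.2044, 0.2226]
tcp_rot: [[-0.975, -0.0, -0.222], [0.222, 0.0, -0.975], [0.0, -1.0, -0.0]]
force: [-0.0, -0.3, 0.2]
opening: 0.997
```

Call:
send_rows(moves="87 0 34.7 0 0;87 0 34.7 0 0;87 0 34.7 0 0;87 0 34.7 0 0;87 0 34.7 0 0;87 0 0 0 0;0 0 0 0 0;0 0 0 0 0;0 0 0 0 0;0 0 0 0 0;0 0 0 0 0;0 0 0 0 0;0 0 0 0 0;0 0 0 0 0")

```text
time_s: 4.95
position: [0.5937, 0.2045, 0.0496]
tcp_rot: [[-0.976, 0.001, -0.219], [0.219, 0.0, -0.976], [-0.001, -1.0, -0.0]]
force: [0.2, 0.0, 0.2]
opening: 0.481
```

Call:
send_rows(moves="0 0 0 0 0;0 0 0 0 0;0 0 0 0 0;0 0 0 0 0;0 0 0 0 0;0 0 0 0 0;0 0 0 0 0")

```text
time_s: 5.53
position: [0.5933, 0.2044, 0.0489]
tcp_rot: [[-0.976, -0.001, -0.219], [0.219, -0.0, -0.976], [0.001, -1.0, 0.0]]
force: [-0.5, -0.1, 0.8]
opening: 0.222
```

Call:
send_rows(moves="0 0 0 1 0;0 0 0 2 0;0 0 0 3 0;0 0 0 4 0;0 0 0 4 0;0 0 0 4 0;0 0 0 4 0;0 0 0 4 0;0 0 0 4 0;0 0 0 4 0;0 0 0 4 0;0 0 0 4 0;0 0 0 4 0;0 0 0 4 0;0 0 0 4 0;0 0 0 4 0;0 0 0 3 0;0 0 0 2 0;0 0 0 2 0;0 0 0 1 0")

```text
time_s: 7.2
position: [0.5795, 0.1422, 0.049]
tcp_rot: [[-0.975, 0.002, -0.223], [0.223, -0.006, -0.975], [-0.003, -1.0, 0.006]]
force: [1.3, 2.9, -4.3]
opening: 0.219
```

Call:
send_rows(moves="0 0 0 1.5 0;0 0 0 1.5 0;0 0 0 1.5 0;0 0 0 1.5 0;0 0 0 1 0;0 0 0 1 0")

```text
time_s: 7.7
position: [0.5781, 0.1361, 0.049]
tcp_rot: [[-0.974, 0.003, -0.226], [0.226, -0.011, -0.974], [-0.005, -1.0, 0.01]]
force: [5.0, 2.3, -7.9]
opening: 0.221
```

Call:
send_rows(moves="0 0 0 1 0;0 0 0 1 0;0 0 0 1 0")

```text
time_s: 7.95
position: [0.5776, 0.1339, 0.049]
tcp_rot: [[-0.974, 0.003, -0.227], [0.227, -0.012, -0.974], [-0.006, -1.0, 0.011]]
force: [5.5, 0.9, -8.8]
opening: 0.22
```

Call:
send_rows(moves="0 0 0 1 0;0 0 0 1 0;0 0 0 1 0")

```text
time_s: 8.2
position: [0.5771, 0.1316, 0.049]
tcp_rot: [[-0.974, 0.004, -0.228], [0.228, -0.014, -0.974], [-0.007, -1.0, 0.013]]
force: [5.7, 1.6, -9.5]
opening: 0.22
```

Call:
send_rows(moves="0 0 0 1 0;0 0 0 1 0;0 0 0 1 0")

```text
time_s: 8.45
position: [0.577, 0.1309, 0.0491]
tcp_rot: [[-0.973, 0.006, -0.23], [0.23, -0.013, -0.973], [-0.009, -1.0, 0.011]]
force: [7.1, 10.0, -10.4]
opening: 0.224
```

Call:
send_rows(moves="0 0 0 1 0;0 0 0 1 0;0 0 0 0 0;0 0 0 0 0")

```text
time_s: 8.78
position: [0.577, 0.1309, 0.0491]
tcp_rot: [[-0.973, 0.007, -0.232], [0.231, -0.012, -0.973], [-0.01, -1.0, 0.01]]
force: [7.2, 11.4, -10.4]
opening: 0.225
```

Call:
send_rows(moves="0 0 0 -2 0;0 0 0 -2 0;60 0 0 0 0;60 0 0 0 0;60 0 0 0 0;60 0 0 0 0;60 0 0 0 0;60 0 0 0 0;60 0 0 0 0;60 0 -20 0 0;60 0 -40 0 0;60 0 -40 0 0;60 0 -40 0 0;60 0 -40 0 0;60 0 -40 0 0;60 0 -40 0 0;60 0 0 0 0;60 0 0 0 0")

```text
time_s: 10.28
position: [0.5763, 0.1365, 0.3123]
tcp_rot: [[-0.973, 0.008, -0.229], [0.229, -0.017, -0.973], [-0.012, -1.0, 0.014]]
force: [-1.3, 0.7, -1.2]
opening: 0.69
```

```bash
python3 - <<'E'
from h import *
s=read_state();print(s["position"],s["joint_positions"].round(1),s["force"])
c=capture("scene");cv2.imwrite("pics/s1.png",cv2.resize(c["image"][120:250,190:350],(800,650))[:600]);p=cloud(c)
for t,xy,r,a,b in(("hub",(.545,-.009),.03,.234,.245),("grip",(.5065,-.062),.025,.27,.295),("post",(.577,.131),.025,.075,.1)):
    q=near(p,xy,r,a,b); print(t,len(q),mid(q))
q=near(p,(.545,-.01),.036,.09,.173);print(len(q))
for z in np.arange(.09,.172,.004):
    k=q[(q[:,2]>=z)&(q[:,2]<z+.004)]
    if len(k): print(z.round(3),len(k),(k[:,:2].min(0)).round(3),k[:,:2].max(0).round(3))
E
```

```text
[0.57629906 0.13649625 0.31234048] [   3.    22.5   80.6   -1.    76.5 -163.5] [-1.25809046  0.7475089  -1.16973007]
hub 120 [ 0.5454 -0.0108  0.2383]
grip 65 [ 0.5087 -0.0626  0.278 ]
post 45 [0.5775 0.1326 0.0833]
348
0.09 13 [ 0.533 -0.041] [ 0.579 -0.005]
0.094 17 [ 0.528 -0.041] [ 0.578 -0.002]
0.098 26 [ 0.519 -0.04 ] [0.578 0.009]
0.102 122 [ 0.521 -0.043] [0.578 0.025]
0.106 72 [ 0.524 -0.042] [0.578 0.015]
0.11 2 [ 0.546 -0.035] [ 0.562 -0.005]
0.13 3 [ 0.565 -0.018] [ 0.568 -0.007]
0.134 12 [ 0.54  -0.033] [ 0.568 -0.003]
0.138 12 [ 0.54  -0.033] [ 0.568 -0.003]
0.142 45 [ 0.544 -0.033] [0.57  0.007]
0.146 19 [ 0.543 -0.032] [0.568 0.003]
0.15 3 [ 0.55  -0.021] [ 0.559 -0.014]
0.154 2 [ 0.557 -0.017] [ 0.559 -0.015]
```

View pics/s1.png

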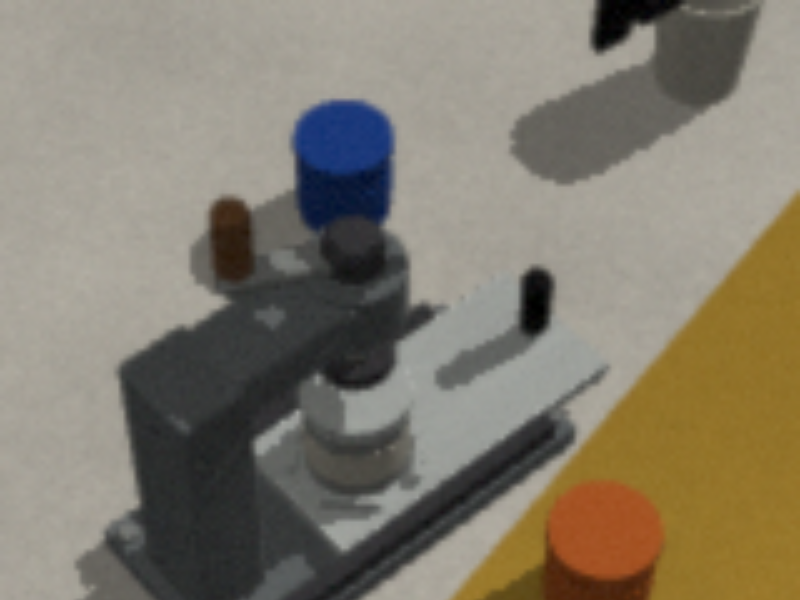

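The picture shows the tray home and the tin under the foot, with the foot's lower edge at about 0.132 m and the lid at 0.104 m. That leaves a gap of about 27 mm, so roughly 0.9 turn. Joint 6 is at its limit, so I turn back clockwise to the crank's tangent heading.

Call:
send_rows(moves="60 0 0 0 5.9;60 0 0 0 5.9;60 0 0 0 5.9;60 0 0 0 5.9;60 0 0 0 0;60 0 0 0 0;60 0 0 0 0")

```text
time_s: 10.92
position: [0.5743, 0.1362, 0.3076]
tcp_rot: [[-0.801, -0.002, -0.598], [0.598, -0.017, -0.801], [-0.009, -1.0, 0.015]]
force: [0.8, -0.1, -0.1]
opening: 0.688
```

```bash
python3 - <<'E'
from h import *
s=read_state();p=s["position"];R=s["tcp_rot"];print(p,s["joint_positions"].round(1),s["force"],R.round(3))
p=p.copy()
T=np.array([.5068,-.0620,.243]); print(R.T@(T-p)*1000)
E
```

```text
[0.5742613  0.13621984 0.30757588] [   3.    22.8   80.9   -1.    76.5 -140. ] [ 0.82037773 -0.07238856 -0.13750085] [[-0.801 -0.002 -0.598]
 [ 0.598 -0.017 -0.801]
 [-0.009 -1.     0.015]]
[-63.97093388  68.06253629 198.21045984]
```

Call:
send_rows(moves="60 -10.7 0 33 0;60 -10.7 0 33 0;60 -10.7 0 33 0;60 -10.7 0 33 6.15;60 0 0 0 6.15;60 0 0 0 6.15;60 0 0 0 6.15;60 0 0 0 0;60 0 0 0 0")

```text
time_s: 11.67
position: [0.5298, 0.005, 0.3109]
tcp_rot: [[-0.481, 0.0, -0.877], [0.877, -0.017, -0.481], [-0.015, -1.0, 0.008]]
force: [1.0, 0.3, -1.0]
opening: 0.688
```

```bash
python3 - <<'E'
from h import *
s=read_state();p=s["position"];R=s["tcp_rot"];print(p,s["joint_positions"].round(1),s["force"],R.round(3))
T=np.array([.5068,-.0620,.243]); print(R.T@(T-p)*1000)
E
```

```text
[0.52981732 0.00500391 0.31088356] [ -11.    17.2   89.1   -1.    73.5 -129.5] [ 0.99558305  0.27306997 -1.00829761] [[-0.481  0.    -0.877]
 [ 0.877 -0.017 -0.481]
 [-0.015 -1.     0.008]]
[-46.66663388  68.9855339   51.87214338]
```

Call:
send_rows(moves="60 -23.3 0 25.9 0;60 -23.4 0 26 0;60 0 0 0 0;60 0 0 0 0")

```text
time_s: 12.0
position: [0.5064, -0.0617, 0.3122]
tcp_rot: [[-0.477, 0.001, -0.879], [0.879, -0.016, -0.477], [-0.015, -1.0, 0.007]]
force: [-0.6, 0.1, 0.7]
opening: 0.684
```

```bash
python3 - <<'E'
from h import *
s=read_state();p=s["position"];R=s["tcp_rot"];print(p,s["joint_positions"].round(1),s["force"])
T=np.array([.5068,-.0620,.243]); print(R.T@(T-p)*1000)
c=capture("wrist");cv2.imwrite("pics/w1.png",c["image"])
K=c["mtx"];M=np.array(c["tool_from_camera"]);print(M.round(3))
for t in("crank_grip","crank_axis"):
    for m in mark_of(c,t)[:2]:
        r,q=m["pixel"];v=np.array([(q-K[0,2])/K[0,0],-(r-K[1,2])/K[1,1],-1]);g=R@M[:3,:3]@v;o=p+R@M[:3,3]
        print(t,m["p"],m["pixel"],(o+g*(.26-o[2])/g[2]).round(4),(o+g*c["z_map"][int(r),int(q)]).round(4))
E
```

```text
[ 0.50643497 -0.06166277  0.31216589] [ -19.    15.4   91.6   -0.9   72.7 -137.2] [-0.59585896  0.14491342  0.6971834 ]
[ 0.55720196 69.16238615 -0.64924548]
[[ 1.     0.     0.     0.001]
 [ 0.     0.242 -0.97  -0.163]
 [-0.     0.97   0.242  0.065]
 [ 0.     0.     0.     1.   ]]
crank_grip 0.61 [205.3, 255.0] [ 0.5053 -0.0637  0.26  ] [ 0.4993 -0.0664  0.2825]
crank_axis 0.8 [280.0, 292.3] [ 0.5481 -0.0046  0.26  ] [0.5665 0.0111 0.2201]
```

View pics/w1.png

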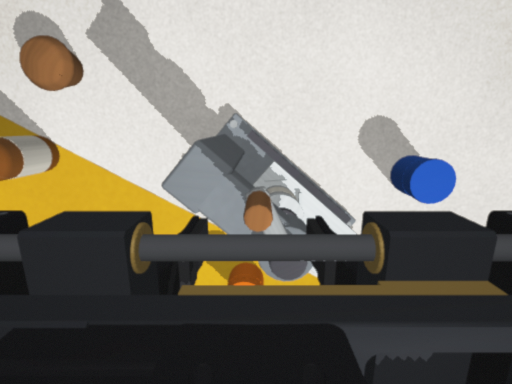

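The wrist view shows the grip at px (257,210), centred between the fingers. I descend and close.

Call:
send_rows(moves="60 0.5 23 -0.5 0;60 0 23 0 0;60 0 23 0 0;60 0 0 0 0;0 0 0 0 0;0 0 0 0 0;0 0 0 0 0;0 0 0 0 0;0 0 0 0 0;0 0 0 0 0;0 0 0 0 0;0 0 0 0 0;0 0 0 0 0;0 0 0 0 0")

```text
time_s: 13.32
position: [0.5072, -0.0613, 0.2437]
tcp_rot: [[-0.477, 0.002, -0.879], [0.879, -0.017, -0.477], [-0.016, -1.0, 0.007]]
force: [-0.2, 0.1, 3.8]
opening: 0.245
```

Call:
send_rows(moves="0 3.2 0 1.3 3;0 6.3 0 2.55 6;0 6.3 0 2.55 6;0 6.3 0 2.55 6;0 6.3 0 2.55 6")

```text
time_s: 13.73
position: [0.4902, -0.0424, 0.2438]
tcp_rot: [[-0.022, 0.007, -1.0], [0.999, -0.026, -0.023], [-0.027, -1.0, -0.006]]
force: [1.3, -12.2, 1.1]
opening: 0.246
```

```bash
cat > st.py <<'E'
from h import *
s=read_state();p=s["position"];R=s["tcp_rot"];d=p[:2]-np.array([.545,-.0098]);a=np.arctan2(d[1],d[0])
t=np.array([np.sin(a),-np.cos(a)]);F=s["force"]
print("t",s["time_s"].__round__(2),"r",np.hypot(*d)*1e3,"ang",np.degrees(a),"head",np.degrees(np.arctan2(R[1,0],R[0,0])),"z",p[2],"Ft",F[:2]@t,"Fr",F[:2]@d/np.hypot(*d),"Fz",F[2],"j",s["joint_positions"].round(0))
E
python3 st.py
```

```text
t 13.73 r 63.81561773476361 ang -149.22924915807678 head 91.2823930725826 z 0.24378698096220744 Ft -11.168401315559024 Fr 5.150159369515841 Fz 1.121222594403249 j [ -17.   18.  100.   -2.   61. -108.]
```

Call:
send_rows(moves="0 6.3 0 2.55 6;0 6.3 0 2.55 6;0 6.3 0 2.55 6;0 6.3 0 2.55 6;0 6.3 0 2.55 6;0 6.3 0 2.55 6;0 6.3 0 2.55 6;0 6.3 0 2.55 6;0 6.3 0 2.55 6;0 6.3 0 2.55 6")

```text
time_s: 14.57
position: [0.4895, 0.0242, 0.2435]
tcp_rot: [[0.854, -0.003, -0.52], [0.52, -0.023, 0.854], [-0.015, -1.0, -0.018]]
force: [-7.5, -7.8, 16.3]
opening: 0.243
```

```bash
python3 st.py
```

```text
t 14.57 r 65.10543989692522 ang 148.48403786866075 head 31.30368673540556 z 0.2434844080890916 Ft -10.595270676667432 Fr 2.269221644504098 Fz 16.349193665625243 j [ -9.  18.  99.  -2.  62. -40.]
```

Call:
send_rows(moves="0 6.3 -0.4 2.55 6;0 6.3 -0.4 2.55 6;0 6.3 -0.4 2.55 6;0 6.3 -0.4 2.55 6;0 6.3 -0.4 2.55 6;0 6.3 -0.4 2.55 6;0 6.3 0 2.55 6;0 6.3 0 2.55 6;0 6.3 0 2.55 6;0 6.3 0 2.55 6")

```text
time_s: 15.4
position: [0.544, 0.0566, 0.2436]
tcp_rot: [[0.877, -0.012, 0.481], [-0.481, -0.016, 0.877], [-0.003, -1.0, -0.02]]
force: [-11.7, 0.5, 10.4]
opening: 0.244
```

```bash
python3 st.py
```

```text
t 15.4 r 66.41810147089372 ang 90.86577892242593 head -28.759397782894826 z 0.2435793330696259 Ft -11.735917095311754 Fr 0.6579201498181058 Fz 10.415767052807993 j [-5. 23. 91. -1. 66. 24.]
```

Call:
send_rows(moves="0 6.3 0 2.55 6;0 6.3 0 2.55 6;0 6.3 0 2.55 6;0 6.3 0 2.55 6;0 6.3 0 2.55 6;0 6.3 0 2.55 6;0 6.3 0 2.55 6;0 6.3 0 2.55 6;0 6.3 0 2.55 6")

```text
time_s: 16.15
position: [0.5976, 0.0312, 0.2438]
tcp_rot: [[0.125, -0.005, 0.992], [-0.992, -0.006, 0.125], [0.006, -1.0, -0.006]]
force: [-3.7, 10.9, 3.8]
opening: 0.244
```

```bash
python3 st.py
```

```text
t 16.15 r 66.63462524707136 ang 37.9346250887947 head -82.79285890035202 z 0.24376998629676055 Ft -10.871371447941234 Fr 3.729579830619109 Fz 3.7807977976940275 j [-7. 27. 84. -0. 69. 75.]
```

Call:
send_rows(moves="0 6.3 0 2.55 6;0 6.3 0 2.55 6;0 6.3 0 2.55 6;0 6.3 0 2.55 6;0 6.3 0 2.55 6;0 6.3 0 2.55 6;0 6.3 0 2.55 6;0 6.3 0 2.55 6;0 6.3 0 2.55 6")

```text
time_s: 16.9
position: [0.6081, -0.0283, 0.244]
tcp_rot: [[-0.729, 0.006, 0.684], [-0.685, -0.008, -0.729], [0.001, -1.0, 0.01]]
force: [6.9, 10.3, -5.6]
opening: 0.245
```

```bash
python3 st.py
```

```text
t 16.9 r 65.79044340733624 ang -16.337964976645598 head -136.80208537222722 z 0.24398482472785826 Ft -11.847996135468051 Fr 3.7058381642142093 Fz -5.588994434083576 j [-13.  27.  83.  -0.  69. 124.]
```

Call:
send_rows(moves="0 -2 0 -0.8 0;0 0 0 0 0;60 0 0 0 0;60 0 0 0 0;60 0 0 0 0;60 0 0 0 0;60 0 0 0 0;60 0 0 0 0;60 0 0 0 0;60 0 0 0 0;60 0 -20 0 0;60 0 -35 0 0;60 0 0 0 0;60 0 0 0 0")

```text
time_s: 18.07
position: [0.6083, -0.03, 0.3028]
tcp_rot: [[-0.725, 0.007, 0.689], [-0.689, -0.018, -0.725], [0.008, -1.0, 0.018]]
force: [-0.3, -0.6, 0.1]
opening: 0.689
```

```bash
python3 st.py; python3 - <<'E'
from h import *
c=capture("scene");cv2.imwrite("pics/s2.png",cv2.resize(c["image"][160:230,230:310],(800,700))[:600]);p=cloud(c)
q=near(p,(.545,-.01),.036,.09,.173)
for z in np.arange(.098,.172,.003):
    k=q[(q[:,2]>=z)&(q[:,2]<z+.003)]
    if len(k): print(z.round(3),len(k),(k[:,:2].min(0)).round(3),k[:,:2].max(0).round(3))
c=capture("top");p=cloud(c)
for t,xy,r,a,b in(("grip",(.608,-.028),.03,.262,.295),("hub",(.545,-.009),.03,.234,.245)): 
    q=near(p,xy,r,a,b); print(t,len(q),mid(q))
E
```

```text
t 18.07 r 66.42794645886146 ang -17.708436068295782 head -136.47188752457137 z 0.302834993463354 Ft 0.6514968617486782 Fr -0.13164676852811075 Fz 0.06578818522707053 j [-13.  24.  79.  -1.  76. 124.]
0.098 17 [ 0.534 -0.042] [0.577 0.002]
0.101 39 [ 0.525 -0.042] [0.579 0.024]
0.104 82 [ 0.522 -0.042] [0.578 0.02 ]
0.107 20 [ 0.523 -0.041] [0.577 0.014]
0.11 5 [ 0.534 -0.029] [0.573 0.012]
0.113 7 [ 0.539 -0.032] [ 0.569 -0.008]
0.116 6 [ 0.539 -0.032] [ 0.565 -0.023]
0.119 18 [ 0.533 -0.034] [0.569 0.009]
0.122 47 [ 0.532 -0.031] [0.568 0.011]
0.125 30 [ 0.533 -0.032] [0.569 0.011]
0.128 5 [ 0.543 -0.031] [ 0.558 -0.004]
0.131 4 [ 0.538 -0.023] [ 0.557 -0.017]
0.134 9 [ 0.547 -0.024] [ 0.56  -0.004]
0.137 8 [ 0.545 -0.023] [ 0.557 -0.003]
0.14 2 [ 0.554 -0.017] [ 0.557 -0.003]
0.143 8 [ 0.544 -0.023] [ 0.56  -0.009]
0.146 2 [ 0.548 -0.023] [ 0.558 -0.017]
0.149 4 [ 0.55  -0.022] [ 0.558 -0.013]
0.152 5 [ 0.549 -0.024] [ 0.56  -0.011]
0.155 1 [ 0.556 -0.016] [ 0.556 -0.016]
grip 1 [ 0.5992 -0.0381  0.2633]
hub 168 [ 0.5514 -0.0094  0.2381]
```

View pics/s2.png

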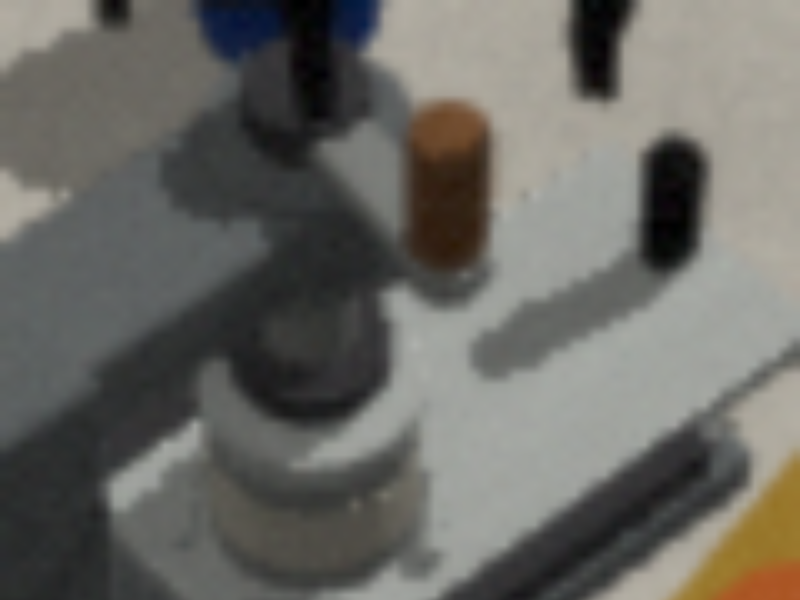

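Foot surface has dropped about 21 mm, matching 250° of winding, so about 7 mm of gap is left. I re-orient for the second grip, now with the jaws tangential.

Call:
send_rows(moves="60 0 0 0 -7;60 0 0 0 -7;60 0 0 0 -7;60 0 0 0 -7;60 0 0 0 -7;60 0 0 0 -7;60 0 0 0 -7;60 0 0 0 -7;60 0 0 0 -7;60 0 0 0 -7;60 0 0 0 -7;60 0 0 0 -7;60 0 0 0 -7;60 0 0 0 -7;60 0 0 0 -7;60 0 0 0 -7;60 0 0 0 -7;60 0 0 0 -7;60 0 0 0 -7;60 0 0 0 -7")

```text
time_s: 19.83
position: [0.6058, -0.0295, 0.2984]
tcp_rot: [[0.998, -0.003, -0.068], [0.067, -0.016, 0.998], [-0.004, -1.0, -0.016]]
force: [-0.4, 0.3, 0.8]
opening: 0.687
```

Call:
send_rows(moves="60 0 0 0 -7;60 0 0 0 -7;60 0 0 0 -7;60 0 0 0 -7;60 0 0 0 -7;60 0 0 0 -7;60 0 0 0 -7;60 0 0 0 -7;60 0 0 0 -7;60 0 0 0 -7;60 0 0 0 0;60 0 0 0 0;60 0 0 0 0")

```text
time_s: 20.92
position: [0.6063, -0.0296, 0.2994]
tcp_rot: [[0.286, -0.001, -0.958], [0.958, -0.016, 0.286], [-0.016, -1.0, -0.004]]
force: [0.8, 0.5, -0.4]
opening: 0.692
```

```bash
python3 st.py; python3 - <<'E'
from h import *
s=read_state();p=s["position"];R=s["tcp_rot"]
c=capture("scene");P=cloud(c)
q=near(P,(.608,-.03),.03,.24,.287); print("grip",len(q),mid(q),near(P,(.608,-.03),.02,.277,.287).mean(0))
T=np.array([.6075,-.0297,.243]); print(p,R.T@(T-p)*1000,R.round(3))
E
```

```text
t 20.92 r 64.46869341040691 ang -17.901019038788462 head 73.37268262788356 z 0.299359492589683 Ft -0.7229110232180667 Fr 0.6326252953759489 Fz -0.3532709321731883 j [-13.  24.  79.  -1.  76. -86.]
grip 129 [ 0.6082 -0.0303  0.2635] [ 0.60812433 -0.03089702  0.28211539]
[ 0.6063477  -0.02961597  0.29935949] [ 1.14448234 56.35248524 -0.90268413] [[ 0.286 -0.001 -0.958]
 [ 0.958 -0.016  0.286]
 [-0.016 -1.    -0.004]]
```

Call:
send_rows(moves="60 0 20 -1 0;60 0 20 0 0;60 0 16.5 0 0;60 0 0 0 0;0 0 0 0 0;0 0 0 0 0;0 0 0 0 0;0 0 0 0 0;0 0 0 0 0;0 0 0 0 0;0 0 0 0 0;0 0 0 0 0;0 0 0 0 0;0 0 0 0 0")

```text
time_s: 22.13
position: [0.6085, -0.0296, 0.2443]
tcp_rot: [[0.284, 0.003, -0.959], [0.959, -0.014, 0.284], [-0.013, -1.0, -0.007]]
force: [1.5, 5.9, 2.6]
opening: 0.244
```

```bash
python3 st.py
```

```text
t 22.13 r 66.48256702781761 ang -17.297360817510203 head 73.51617465029153 z 0.24429523594554448 Ft -6.033452903898808 Fr -0.3225986344117762 Fz 2.596757571592344 j [-13.  28.  83.  -1.  69. -86.]
```

Call:
send_rows(moves="0 -4.5 0 0.16 4;0 -4.5 0 0.16 4;0 -4.5 0 0.16 4;0 -4.5 0 0.16 4;0 -4.5 0 0.16 4")

```text
time_s: 22.55
position: [0.5992, -0.0476, 0.2443]
tcp_rot: [[0.597, 0.005, -0.802], [0.802, -0.01, 0.597], [-0.005, -1.0, -0.01]]
force: [3.6, 10.7, 0.2]
opening: 0.245
```

```bash
python3 st.py
```

```text
t 22.55 r 66.11374521647774 ang -34.921817229711955 head 53.3207625565812 z 0.2443407303841181 Ft -10.834222160067972 Fr -3.1990074514098823 Fz 0.17602779628053788 j [-15.  27.  84.  -1.  68. -68.]
```

Call:
send_rows(moves="0 -4.5 0 0.16 4;0 -4.5 0 0.16 4;0 -4.5 0 0.16 4")

```text
time_s: 22.8
position: [0.5903, -0.0576, 0.2443]
tcp_rot: [[0.751, 0.005, -0.66], [0.66, -0.01, 0.751], [-0.003, -1.0, -0.011]]
force: [5.6, 11.5, -1.2]
opening: 0.244
```

```bash
python3 st.py
```

```text
t 22.8 r 65.84791608707191 ang -46.560643489794174 head 41.317446531941236 z 0.24432514548692713 Ft -11.949101726391614 Fr -4.469826641356604 Fz -1.1695334898816299 j [-16.  26.  86.  -1.  68. -57.]
```

Call:
send_rows(moves="0 -4.5 0 0.2 4;0 -4.5 0 0.2 4;0 -4.5 0 0.2 4")

```text
time_s: 23.05
position: [0.5796, -0.0655, 0.2444]
tcp_rot: [[0.872, 0.006, -0.489], [0.489, -0.011, 0.872], [0.0, -1.0, -0.012]]
force: [6.5, 10.2, -1.8]
opening: 0.245
```

```bash
python3 st.py
```

```text
t 23.05 r 65.5976451435005 ang -58.14832366354904 head 29.30640243199926 z 0.24435772584535942 Ft -10.875976346863625 Fr -5.203133186333866 Fz -1.7891794258988771 j [-17.  25.  87.  -1.  67. -46.]
```

Call:
send_rows(moves="0 -4.5 0 0.2 4;0 -4.5 0 0.2 4")

```text
time_s: 23.22
position: [0.5718, -0.0695, 0.2444]
tcp_rot: [[0.932, 0.007, -0.363], [0.363, -0.011, 0.932], [0.002, -1.0, -0.013]]
force: [6.7, 9.5, -2.6]
opening: 0.245
```

```bash
python3 st.py
```

```text
t 23.22 r 65.45554629386855 ang -65.84023986511608 head 21.299027196792863 z 0.24437296216105536 Ft -10.00817298641966 Fr -5.881291033234706 Fz -2.5999283494224876 j [-18.  25.  88.  -1.  66. -39.]
```

Call:
send_rows(moves="0 -4.5 0 0.2 4;0 -4.5 0 0.2 4")

```text
time_s: 23.38
position: [0.5636, -0.0724, 0.2444]
tcp_rot: [[0.973, 0.008, -0.23], [0.23, -0.012, 0.973], [0.005, -1.0, -0.013]]
force: [8.8, 7.9, -3.2]
opening: 0.247
```

```bash
python3 st.py
```

```text
t 23.38 r 65.29965714110902 ang -73.46300671359006 head 13.295407624061903 z 0.24438531985650452 Ft -10.69198571336566 Fr -5.093135794864437 Fz -3.2310392378582167 j [-18.  24.  89.  -1.  66. -31.]
```

Call:
send_rows(moves="0 -4.5 0 0.2 4;0 -4.5 0 0.2 4")

```text
time_s: 23.55
position: [0.5551, -0.0742, 0.2444]
tcp_rot: [[0.996, 0.009, -0.092], [0.092, -0.012, 0.996], [0.007, -1.0, -0.013]]
force: [8.8, 8.4, -4.8]
opening: 0.243
```

```bash
python3 st.py
```

```text
t 23.55 r 65.1718825441059 ang -81.06497432545733 head 5.289729755446473 z 0.24440166415250836 Ft -9.954918875782019 Fr -6.911417196985437 Fz -4.806394706551232 j [-19.  23.  91.  -1.  65. -24.]
```

Call:
send_rows(moves="0 -4.5 0 0.2 4;0 -4.5 0 0.2 4")

```text
time_s: 23.72
position: [0.5465, -0.0748, 0.2444]
tcp_rot: [[0.999, 0.009, 0.047], [-0.047, -0.013, 0.999], [0.01, -1.0, -0.013]]
force: [10.6, 7.7, -5.6]
opening: 0.247
```

```bash
python3 st.py
```

```text
t 23.72 r 65.03540605954063 ang -88.64353166215125 head -2.714959956518316 z 0.24439199177056986 Ft -10.811724604552486 Fr -7.447756429132988 Fz -5.585636215709006 j [-19.  23.  92.  -1.  65. -16.]
```

Call:
send_rows(moves="0 -4.5 0 0.2 4;0 -4.5 0 0.2 4")

```text
time_s: 23.88
position: [0.5381, -0.0744, 0.2444]
tcp_rot: [[0.982, 0.01, 0.186], [-0.186, -0.014, 0.982], [0.013, -1.0, -0.012]]
force: [11.1, 7.2, -7.1]
opening: 0.245
```

```bash
python3 st.py
```

```text
t 23.88 r 64.92816910503807 ang -96.13589199232716 head -10.716668946411334 z 0.24441741737895004 Ft -10.283464230194397 Fr -8.364647523479356 Fz -7.094905094092097 j [-19.  22.  93.  -1.  64.  -8.]
```

Call:
send_rows(moves="0 -4.5 0 0.5 4;0 -4.5 0 0.5 4")

```text
time_s: 24.05
position: [0.53, -0.0728, 0.2445]
tcp_rot: [[0.947, 0.011, 0.321], [-0.321, -0.017, 0.947], [0.016, -1.0, -0.013]]
force: [13.0, 1.2, -8.7]
opening: 0.249
```

```bash
python3 st.py
```

```text
t 24.05 r 64.76727594249543 ang -103.40008434573471 head -18.697880101606522 z 0.24446332433506648 Ft -12.421458930596918 Fr -4.143557342895788 Fz -8.695766465388994 j [-19.  21.  94.  -1.  64.  -0.]
```

Call:
send_rows(moves="0 -4.5 0 0.5 4;0 -4.5 0 0.5 4")

```text
time_s: 24.22
position: [0.5242, -0.071, 0.2445]
tcp_rot: [[0.893, 0.017, 0.449], [-0.449, -0.022, 0.893], [0.025, -1.0, -0.012]]
force: [16.5, -4.3, -12.4]
opening: 0.241
```

```bash
python3 st.py
```

```text
t 24.22 r 64.62305433599838 ang -108.74104588224608 head -26.68359858645542 z 0.24453405882037657 Ft -16.99508248413547 Fr -1.202216100042678 Fz -12.380797062490355 j [-19.  21.  95.  -1.  63.   8.]
```

Call:
send_rows(moves="0 -4.5 0 0.5 4;0 -4.5 0 0.5 4")

```text
time_s: 24.38
position: [0.5169, -0.0679, 0.2446]
tcp_rot: [[0.822, 0.016, 0.569], [-0.568, -0.026, 0.822], [0.028, -1.0, -0.012]]
force: [14.5, -9.4, -10.9]
opening: 0.243
```

```bash
python3 st.py
```

```text
t 24.38 r 64.50974059840128 ang -115.84279542657926 head -34.64598895356596 z 0.2446099452551706 Ft -17.18783360694193 Fr 2.135888073691439 Fz -10.877999018193655 j [-19.  20.  96.  -1.  62.  16.]
```

Touch shows clearly: Ft steps from about 10.5 to 17 N at a crank angle of about −103.5°. The measured radii give a slightly better centre, so I refit it and continue towards touch − 90°.

```bash
sed -i 's/\[.545,-.0098\]/[.5461,-.0089]/' st.py; python3 st.py; python3 - <<'E'
import numpy as np
from scipy.optimize import least_squares
P=np.array([[.5072,-.0613],[.4902,-.0424],[.4895,.0242],[.544,.0566],[.5976,.0312],[.6081,-.0283],[.6085,-.0296],[.5992,-.0476],[.5903,-.0576],[.5796,-.0655],[.5718,-.0695],[.5636,-.0724],[.5551,-.0742],[.5465,-.0748],[.5381,-.0744],[.53,-.0728],[.5242,-.071],[.5169,-.0679]])
f=least_squares(lambda c:np.hypot(P[:,0]-c[0],P[:,1]-c[1])-.065,[.545,-.01]);print(f.x,(f.fun*1e3).round(1))
for i in(-4,-3,-2,-1):print(np.degrees(np.arctan2(*(P[i]-f.x)[::-1])))
E
```

```text
t 24.38 r 65.80194290232005 ang -116.36322069902745 head -34.64598895356596 z 0.2446099452551706 Ft -17.206524876954738 Fr 1.9796827074047834 Fz -10.877999018193655 j [-19.  20.  96.  -1.  62.  16.]
[ 0.54621965 -0.00957145] [-0.2 -0.1  1.   1.2  0.6 -0.3  0.4  0.2  0.2  0.1  0.2  0.2  0.2  0.2
  0.3  0.3  0.3  0.3]
-97.1390123480104
-104.38751997825547
-109.72070532830715
-116.6870228443363
```

Call:
send_rows(moves="0 -4.5 0 0.16 4;0 -4.5 0 0.16 4;0 -4.5 0 0.16 4;0 -4.5 0 0.16 4;0 -4.5 0 0.16 4;0 -4.5 0 0.16 4;0 -4.5 0 0.16 4")

```text
time_s: 24.97
position: [0.4931, -0.0478, 0.2444]
tcp_rot: [[0.461, 0.008, 0.887], [-0.887, -0.033, 0.461], [0.033, -0.999, -0.008]]
force: [4.9, -19.3, -5.0]
opening: 0.249
```

```bash
python3 st.py
```

```text
t 24.97 r 65.77353639361179 ang -143.70885899376236 head -62.54805434950013 z 0.24443889534881613 Ft -18.42907012820697 Fr 7.434837082720183 Fz -5.02232478627384 j [-17.  18.  99.  -2.  61.  46.]
```

Call:
send_rows(moves="0 -4.5 0 0 4;0 -4.5 0 0 4;0 -4.5 0 0 4;0 -4.5 0 0 4;0 -4.5 0 0 4;0 -4.5 0 0 4;0 -4.5 0 0 4;0 -4.5 0 0 4")

```text
time_s: 25.63
position: [0.4802, -0.013, 0.2442]
tcp_rot: [[-0.078, -0.002, 0.997], [-0.996, -0.033, -0.078], [0.033, -0.999, 0.001]]
force: [-5.5, -20.1, 6.1]
opening: 0.245
```

```bash
python3 st.py
```

```text
t 25.63 r 65.98748564657329 ang -176.43789313053955 head -94.5003751635475 z 0.24418046813780936 Ft -19.69204654330082 Fr 6.7035039902449105 Fz 6.088554865870729 j [-14.  17. 101.  -2.  61.  82.]
```

Call:
send_rows(moves="0 0 0 0 0;0 0 0 0 0;0 0 0 0 0;0 0 0 0 0")

```text
time_s: 25.97
position: [0.4801, -0.0122, 0.2441]
tcp_rot: [[-0.075, -0.002, 0.997], [-0.997, -0.031, -0.075], [0.031, -1.0, 0.001]]
force: [-5.2, -17.8, 5.4]
opening: 0.246
```

```bash
python3 st.py
```

```text
t 25.97 r 66.03234826323276 ang -177.15838032824354 head -94.31220621362097 z 0.24414493665709744 Ft -17.55160441448088 Fr 6.0392739892200975 Fz 5.410314021129244 j [-14.  17. 101.  -2.  61.  82.]
```

Call:
send_rows(moves="0 -4.5 0 0 4;0 -4.5 0 0 4;0 -4.5 0 0 4;0 -4.5 0 0 4;0 0 0 0 0;0 0 0 0 0")

```text
time_s: 26.47
position: [0.4817, 0.006, 0.2441]
tcp_rot: [[-0.347, -0.005, 0.938], [-0.937, -0.03, -0.347], [0.03, -1.0, 0.005]]
force: [-8.7, -16.7, 10.7]
opening: 0.247
```

```bash
python3 st.py
```

```text
t 26.47 r 66.11850021035883 ang 166.93503454213746 head -110.3035862753583 z 0.2440700771797411 Ft -18.236779448434785 Fr 4.666369642084209 Fz 10.747379593371548 j [-11.  18. 100.  -2.  62. 100.]
```

Call:
send_rows(moves="0 4.5 -0.5 0 0;0 4.5 -0.5 0 0;0 0 0 0 0")

```text
time_s: 26.72
position: [0.481, 0.0029, 0.2442]
tcp_rot: [[-0.35, 0.001, 0.937], [-0.936, -0.018, -0.35], [0.016, -1.0, 0.007]]
force: [-0.1, -0.9, 2.2]
opening: 0.244
```

```bash
python3 st.py
```

```text
t 26.72 r 66.16666614233894 ang 169.72001722039954 head -110.51723627683322 z 0.24422085840665483 Ft -0.9127960836034289 Fr -0.04844071973193151 Fz 2.2337111749325986 j [-12.  17. 101.  -1.  62.  99.]
```

Call:
send_rows(moves="60 0 0 0 0;60 0 0 0 0;60 0 0 0 0;60 0 0 0 0;60 0 0 0 0;60 0 0 0 0;60 0 0 0 0;60 0 0 0 0;60 0 -20 0 0;60 0 -40 0 0;60 0 -40 0 0;60 0 0 0 0")

```text
time_s: 27.72
position: [0.4856, 0.0047, 0.3517]
tcp_rot: [[-0.35, 0.017, 0.937], [-0.937, -0.02, -0.349], [0.013, -1.0, 0.023]]
force: [1.1, -0.1, 0.1]
opening: 0.692
```

```bash
python3 st.py; python3 - <<'E'
from h import *
s=read_state();p=s["position"];R=s["tcp_rot"];print(p,s["opening"])
for n in("scene","top"):
    c=capture(n);P=cloud(c)
    if n=="scene":cv2.imwrite("pics/s3.png",cv2.resize(c["image"][140:230,215:335],(800,600)))
    q=near(P,(.482,.005),.03,.24,.29); k=q[q[:,2]>.277]; print(n,"grip",len(q),mid(q),len(k),mid(k),k.mean(0) if len(k) else "")
    q=near(P,(.545,-.009),.03,.234,.245);print("hub",len(q),mid(q)); q=near(P,(.577,.131),.025,.075,.1);print("post",mid(q))
E
```

```text
t 27.72 r 61.97343948544654 ang 167.320979789092 head -110.46575944912686 z 0.3516660486399069 Ft 0.17776385251837304 Fr -1.1033999289658971 Fz 0.07273790964123722 j [-12.  11.  92.  -1.  76.  99.]
[0.48563778 0.00470249 0.35166605] 0.6919578566813422
scene grip 119 [0.4824 0.0013 0.2636] 47 [0.4821 0.0014 0.2821] [4.83882741e-01 3.22467331e-04 2.82670376e-01]
hub 123 [ 0.5404 -0.0094  0.2386]
post [0.5771 0.1337 0.0831]
top grip 0 None 0 None 
hub 57 [ 0.5539 -0.0106  0.238 ]
post None
```

View pics/s3.png

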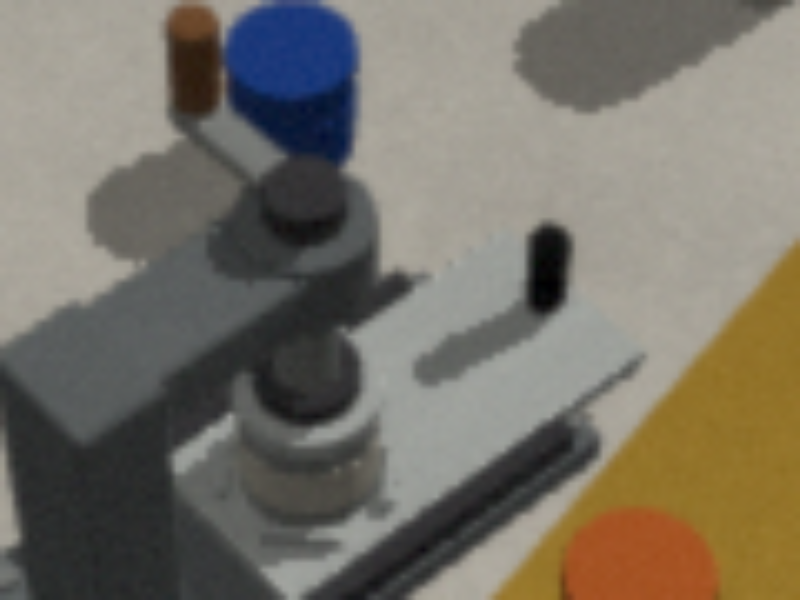

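The picture shows the foot down on the lid at px (310,390), the tray post home at (548,265) and the crank left at the measured angle. The gripper is clear and the blue and orange look-alikes are untouched. I hand in.

```bash
python3 -c "
from rig import *
print(hand_in())"
```

```text
the job is handed in; nothing more can be done
None
```

The tin is clamped under the spindle, wound about 86–88° past first touch against the 90° asked, and the job is handed in.

- **Tray:** I pushed it 75 mm until it hit its stop, where the force rose to about 11 N. The post ended about 145 mm from the spindle axis, as it should when fully home.
- **Winding:** I wound the crank clockwise in two grips. The resistance stepped from about 10.5 N to 17 N after roughly 337°, which is a drop of about 28 mm. The camera had suggested a gap of about 27 mm.
- **Final angle:** The angle read from the arm under load was 89° past touch, but it eased back by about 3° when I unloaded before opening. The camera and the unloaded arm agree on where the crank rests. The first-touch angle is itself only sure to about 1–2°.
- **After letting go:** The foot sits on the lid, the tray is still home, and the gripper is clear about 70 mm above the grip. The last picture shows the blue and orange look-alikes in place. I did not re-measure the cup, syrup or muffin, but the arm never came near them. The clock read 27.7 s.

One check was off along the way: joint 6 reached its limit while rising from the tray, leaving the tool tilted by about 1°. I turned it back before the first crank grip, though the small tilt stayed through the winding.

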